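# Park the probe arm and point out the capped tube

## Task

The autosampler has stopped because one tube in its racks still has its orange cap on. First push the sampler's arm gently by its beam all the way home to the left (as the robot sees it), over the rinse station - just push it with the fingers, do not grip it, and keep off the thin line guard along its left flank and the probe. Then point out that capped tube to your colleague: bring the fingertips over the middle of its cap, about two centimetres above it, without touching any tube or disturbing anything else, keep pointing for two seconds and finish there, still pointing.

Things in the scene. Friction and masses are not known exactly. Their poses are not given: they have to be found in the camera images.
- probe_arm (a joint): Distance of the sampler's arm from home, in m: 0 is home against its end stop at the sampler's left (+y) end, probe over the rinse station; grows to the sampler's right (-y), up to 0.40; starts at 0.16 to 0.36. Motors off: it slides along the sampler's y axis against about 2 N of friction plus 6 N per m/s, and stays where it is left.
- sampler: Autosampler, white with a green line, fixed: base 380 (x) x 530 (y) mm, deck 30 mm above the bench. Origin on the bench under its middle; x away from the robot, y left along the arm's travel (yaw up to 0.12 rad). On it: two white racks (62 mm tall, 38 mm pitch) with tubes, a low row of standards, at the left end the rinse station (top at 88 mm), at the back the arm's white column (292 mm high).
- beam: Horizontal grey-blue beam of the probe arm, over the racks: 300 mm long (sampler x), 30 mm wide (y), 36 mm tall, underside 199 mm and top 235 mm above the bench. Origin at its middle; axes as the sampler's. From the column (+x end) it reaches towards the robot; its near half is free of fittings.
- beam_push (a point): Point on the beam's right flank (-y side), 110 mm from the beam's middle towards its free near end, at mid height, 217 mm above the bench: a good place to push. Axes as the sampler's: push along +y.
- line_guard: Thin pale guard of the sample line along the beam's left flank (+y side), 285 x 6 x 16 mm, sticking out 6 mm: delicate, not to be touched. Origin as the beam's.
- probe: White probe drive box on the middle of the beam (46 x 42 mm, from 210 to 335 mm above the bench, spanning -5 to +41 mm in x from the beam's middle) with the thin black probe below it (18 mm beyond the beam's middle, tip 171 mm above the bench). Delicate, not to be touched. Origin as the beam's.
- capped_tube: The tube in the sampler's racks that still has its orange screw cap on: whitish 50 ml tube 29 mm in diameter, 117 mm tall with its cap (cap 34 mm in diameter, 13 mm tall), standing upright and loose in a rack cell (about 2.5 mm play). Origin at the centre of its underside, 33 mm above the bench.
- cap_top (a point): Centre of the top of that orange cap, 150 mm above the bench; z up.
- open_tube1: Open tube without cap, 29 mm in diameter, 115 mm tall, loose in a rack cell of the sampler; origin at the centre of its underside, 33 mm above the bench.
- open_tube2: Open tube without cap, 29 mm in diameter, 115 mm tall, loose in a rack cell of the sampler; origin at the centre of its underside, 33 mm above the bench.
- open_tube3: Open tube without cap, 29 mm in diameter, 115 mm tall, loose in a rack cell of the sampler; origin at the centre of its underside, 33 mm above the bench.
- open_tube4: Open tube without cap, 29 mm in diameter, 115 mm tall, loose in a rack cell of the sampler; origin at the centre of its underside, 33 mm above the bench.
- open_tube5: Open tube without cap, 29 mm in diameter, 115 mm tall, loose in a rack cell of the sampler; origin at the centre of its underside, 33 mm above the bench.
- open_tube6: Open tube without cap, 29 mm in diameter, 115 mm tall, loose in a rack cell of the sampler; origin at the centre of its underside, 33 mm above the bench.
- spare_tube0: Orange-capped 117 mm tube waiting in the small blue stand on the bench to the right of the sampler; not the one meant. Origin at the centre of its underside.
- spare_tube1: Orange-capped 117 mm tube waiting in the small blue stand on the bench to the right of the sampler; not the one meant. Origin at the centre of its underside.
- cap0: Loose orange cap lying on the sampler's deck in front of the racks, 34 mm in diameter, 13 mm tall; origin at the centre of its underside.
- cap1: Loose orange cap lying on the sampler's deck in front of the racks, 34 mm in diameter, 13 mm tall; origin at the centre of its underside.
- rack_tubes: The other open tubes, same size, standing in further cells of the two racks; their tops 148 mm above the bench. Origin as the sampler's (not at any tube).
- acid_bottle: Clear bottle with a blue cap, 64 mm in diameter, 155 mm tall, on the bench to the left of the sampler; origin at the centre of its underside.
- phone: Black phone lying on the bench at the right, 72 x 148 x 9 mm; origin at the centre of its underside.

How it is judged (in metres and radians):
On the way, in this order (a step that is already met when the one before it is completed fails the run):
1. the arm is pushed fully home (value of joint probe_arm below 0.01 m), for 0.2 s.
2. the fingertips point at the capped tube from just above and dwell (horizontal distance between the grasp point and cap_top below 0.014 m and z of the grasp point in the frame of cap_top between 0.021 and 0.07 m), for 1.5 s.
At the end, for the whole second after the job is handed in: Arm home within 10 mm; the capped tube upright in its cell, unmoved; the grasp point between the finger pads within 14 mm sideways of the cap's centre and 21 to 70 mm above it (fingertips about 2 to 50 mm above), for 1.5 s and through the last second (all of step 2 and value of joint probe_arm below 0.01 m and distance of capped_tube from where it was at the start of the episode below 0.012 m and angle between capped_tube's own z axis and vertical below 0.15 rad and linear speed of capped_tube below 0.03 m/s); the robot touches nothing.
It fails at once if a tube in the racks is touched, lifted, or shifted by more than 12 mm (contact force between any of the fingers, the arm and capped_tube above 0.5 N or contact force between any of the fingers, the arm and open_tube1 above 0.5 N or contact force between any of the fingers, the arm and open_tube2 above 0.5 N or contact force between any of the fingers, the arm and open_tube3 above 0.5 N or contact force between any of the fingers, the arm and open_tube4 above 0.5 N or contact force between any of the fingers, the arm and open_tube5 above 0.5 N or contact force between any of the fingers, the arm and open_tube6 above 0.5 N or contact force between any of the fingers, the arm and rack_tubes above 0.5 N or distance of any of capped_tube, open_tube1, open_tube2, open_tube3, open_tube4, open_tube5, open_tube6 from where it was at the start of the episode above 0.012 m).
It fails at once if the probe or its drive is touched (contact force between any of the fingers, the arm and probe above 1 N).
It fails at once if the beam is gripped: the line guard along its left flank is touched (contact force between any of the fingers, the arm and line_guard above 1 N).
It fails at once if the arm is pushed harder than 40 N or rammed home faster than 0.4 m/s (contact force between any of the fingers, the arm and beam above 40 N or velocity of joint probe_arm below -0.4 m/s).
It fails at once if a bystander is moved by more than 20 mm (distance of any of spare_tube0, spare_tube1, cap0, cap1, acid_bottle, phone from where it was at the start of the episode above 0.02 m).
It also fails if it takes over 45 s, if anything falls off the work surface, if the arm or the gripper's body presses on something with over 40 N, if the wrist force passes 120 N, or if a joint passes its speed limit or range.

## Robot

A 6-joint arm with a two-finger parallel gripper is mounted at the origin on the work surface. World frame = base frame: x ahead of the robot, y to its left, z up, the work surface at z = 0. Lengths are in mm, angles in rad, forces in N, time in s.
With the tool pointing down it reaches from about 425 to 950 mm from the base axis. Payload 3.5 kg.
Tool frame: the origin (TCP) lies at the very end of the fingers, on their centre line; the grasp point (between the pads) lies grasp_offset behind it (grasp_offset is the distance from the TCP to the grasp point, in mm); y points along the fingers, z is the direction in which the jaws open and shut, and the axes are right-handed (so a half turn about y gives the same grasp; the last joint's range is limited). The gripper opens to 85 mm and grips with 20 to 120 N. Pads are 22 mm wide; open, the fingers measure 114 mm over their backs; the gripper's body (76 mm by 85 mm) begins 54 mm behind the grasp point. The pads swing forward as they close: fully open they stand 13 mm farther back than shut.
Start: joints at [-1.477, 0.286, 1.577, -0, 1.279, -0.15], TCP at [162.965, -655.018, 231.325] pointing down, gripper open.
Joint ranges: [-2.77, 2.77], [-0.9, 2.22], [0.21, 2.48], [-1.53, 4.67], [0.24, 2.81], [-2.84, 2.84]. Speed limits (rad/s): [2.79, 2.79, 3.14, 3.14, 3.14, 3.14].

## Interface

Orientations are given as a rotation vector (axis times angle).
In Python, from plant import get_state, grab_frame, camera_info, hand_in, cut_out, landmark_of, grasp_offset gives the robot as it stands.
- The arm moves only by the tool apply_moves, never from a script. Its argument "deltas" is a list of rows, each a list of 3 entries, a list of its own where there are three numbers: the gripper's target within -1 to 1 (fully open at 1, half-way at 0, shut at -1), then the shift along the tool's x, y, z in units of 30 mm (1.0 is 30 mm), then the turn about the tool's y in units of 8 degrees (1.0 is 8 degrees). A call has 1 to 5 rows; each row is the pose to reach, as a shift and turn from the pose commanded when the call began, along the tool's axes at that moment; what a row does not reach only later rows make up. A row lasts 1/10 s, in which the tool goes at most 50 mm and 8.59 degrees, less where a joint would pass 70% of its speed; a pose out of reach is approached as far as the arm can. A call with a gripper value outside its range is refused whole. The fingers move at their own pace and stop on an object; "squeeze" is the grip in N (left out, the last holds). Time passes only in rows, so rows that repeat a pose let the fingers close. It gives the time, the measured TCP pose, the force and the opening at its end, in the units of the state.
- get_state(): the state, without advancing time (a new reading comes with each control period).
- grab_frame(name): name is "side" or "top"; returns the picture (400x640x3 uint8, blue, green, red); there is no depth.
- camera_info(name): a dict with "K" (3x3 intrinsics, pixels), "D" ([k1, k2, p1, p2, k3] as OpenCV has them; the pictures are not rectified), "R" (3x3) and "t" (3): a world point X has camera coordinates R X + t. Camera axes: x right, y down, z forward; pixel columns grow to the right and rows downward; lengths in mm; the calibration is good to about 2 mm. A picture is of the moment at which its call begins. camera_info takes no time and is no camera call.
- hand_in(): hands the job in, once; it reports no verdict.
Trained networks look in the newest picture that a camera, given by its name, has taken for a name from the list of things; names that differ only in an ending like _2 or _b are one class to them, and where a whole thing is asked for, a point or a joint stands for the part that bears it (a point fixed in the world has none). Each returns a list of dicts, best first, with "conf" (0 to 1); they miss things now and then, are a little off and sometimes report something else, mostly with a low value. They report only what shows in the picture. A call takes as long as a camera call.
- cut_out(camera, name): "mask" (400x640 bool, what is visible of it).
- landmark_of(camera, name): "position" ([x, y, z] in mm, in the coordinates of the camera as it stood for that picture, good to about 4 mm: a listed point, or the origin of a listed thing).
The state is a dict: "time_s": time; "joints": joint angles; "dq": joint speeds; "joint_efforts": joint torques, N m; "ee_pos": TCP position; "orientation": TCP orientation; "contact_force": force on the tool from outside, world axes, zero at the start; "torque": the same for the moment, N m; "finger_gap": finger opening in mm.
Only numpy, scipy, OpenCV 4.12 (cv2) and the standard library are available. Lean on these libraries where they do the work, as an engineer would, in place of code of your own. Each camera call takes 0.05 s, during which the arm holds its last target. There are 200 camera calls.

## Working session

There is one attempt and no reset: what is moved stays moved. The work goes in short steps, Python scripts to look and compute and a tool call to move; the robot and the scene stay as the last step left them, time stands still between calls to the robot, and variables do not carry over. Pictures are saved under pics/ and viewed, about 8 in all and at most 12, crops included, and the job is handed in when it is done.

Besides the shell and the picture viewer there is one more tool, called after ">>>" by a JSON object that holds its "fn" and its "kwargs". apply_moves: Moves the arm, as the interface text tells. Its arguments: {"type":"object","properties":{"deltas":{"type":"array","items":{"type":"array"}},"squeeze":{"type":"number"}},"required":["deltas"]}

```bash
mkdir -p pics
cat > h.py <<'E'
import numpy as np, cv2
from scipy.spatial.transform import Rotation as Ro
from plant import *
def world(cam,p):
    c=camera_info(cam); return np.array(c["R"]).T@(np.array(p)-np.array(c["t"]).ravel())
def lm(cam,name,n=3):
    try:
        for d in landmark_of(cam,name)[:n]: print(cam,name,round(d["conf"],2),world(cam,d["position"]).round(1))
    except Exception as e: print(cam,name,e)
def ray(cam,uv,z):
    c=camera_info(cam);K=np.array(c["K"]);D=np.array(c["D"]);R=np.array(c["R"]);t=np.array(c["t"]).ravel()
    u=cv2.undistortPoints(np.array([[uv]],float),K,D)[0,0]; d=R.T@np.array([u[0],u[1],1]); o=-R.T@t
    return o+d*(z-o[2])/d[2]
E
python3 - <<'E'
from h import *
s=get_state(); print(s["ee_pos"],s["orientation"],s["finger_gap"],s["time_s"],grasp_offset)
print(Ro.from_rotvec(s["orientation"]).as_matrix().round(3))
for c in("side","top"):
    f=grab_frame(c); cv2.imwrite(f"pics/{c}0.png",f)
    i=camera_info(c); print(c,(-np.array(i["R"]).T@np.array(i["t"]).ravel()).round())
    for n in("beam_push","beam","cap_top","capped_tube","sampler","probe"): lm(c,n)
E
```

```text
[ 162.89866935 -654.34572732  229.90113218] [-0.2562077   2.09440226 -2.08925071] 85.43005987286689 0.0 18.700000000000003
[[-0.97  -0.     0.241]
 [-0.241  0.002 -0.97 ]
 [-0.    -1.    -0.002]]
side [ 419. -662.  957.]
side beam_push 0.69 [476.8 -50.6 218.4]
side beam 0.6 [586.6 -36.3 216.2]
side cap_top 0.59 [494.8 -99.4 151.2]
side cap_top 0.22 [532.1 -56.7  33.5]
side sampler 0.55 [589.   24.7   3.1]
side probe 0.93 [587.6 -35.  216.4]
top [ 434.   17. 1361.]
top beam_push 0.57 [478.6 -54.1 219.8]
top beam 0.7 [583.5 -37.6 214.1]
top beam 0.63 [586.5  26.   -1.7]
top beam 0.6 [531.5 -58.1  33.3]
top cap_top 0.63 [495.6  32.   34.3]
top cap_top 0.58 [492.2 -92.1 153.4]
top capped_tube 0.5 [499.4 -96.5  34.2]
top capped_tube 0.19 [417.9 504.6  -1.2]
top sampler 0.75 [588.2  24.2   3.6]
top sampler 0.5 [590.2 -31.3 214.2]
top probe 0.95 [586.  -33.8 218.2]
```

View pics/top0.png

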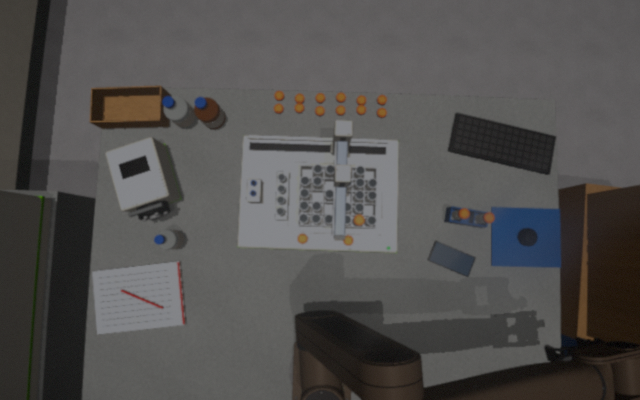

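View pics/side0.png

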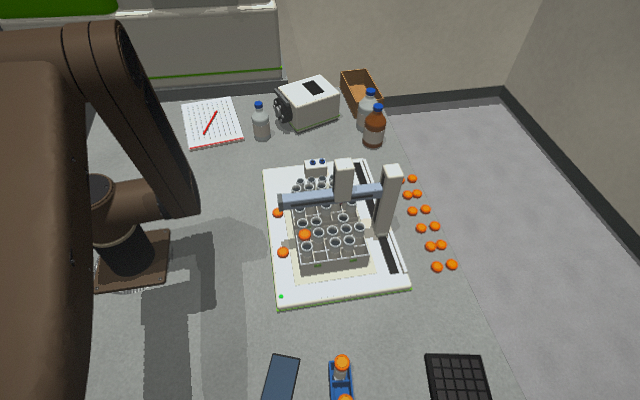

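The top picture shows the capped tube at about (359,219), just right of the beam (340,190). The loose caps on the deck are at (303,239) and (348,240). The side picture shows the same cap at (304,234). Next I triangulate it and the beam.

```bash
cat > orange.py <<'E'
from h import *
def cap(cam,uv,f):
    hsv=cv2.cvtColor(f,cv2.COLOR_BGR2HSV); m=cv2.inRange(hsv,(5,120,80),(22,255,255))
    n,l,st,ce=cv2.connectedComponentsWithStats(m)
    i=1+np.argmin(np.hypot(*(ce[1:]-uv).T)); return ce[i],st[i,4]
E
python3 - <<'E'
from orange import *
a,n1=cap("top",(359,219),cv2.imread("pics/top0.png")); b,n2=cap("side",(304,234),cv2.imread("pics/side0.png"))
print(a,n1,ray("top",a,148).round(1)); print(b,n2,ray("side",b,147).round(1))
print("front edge",ray("top",(239,247),30).round(),ray("top",(397,251),30).round())
print("back edge",ray("top",(243,136),30).round(),ray("top",(398,140),30).round())
print("rinse",ray("top",(255,190),88).round(), "beam near end R/L",ray("top",(345,236),235).round(),ray("top",(334,236),235).round())
print("beam right flank far",ray("top",(347,160),235).round(),"spare",ray("top",(490,217),150).round())
E
```

```text
[358.52380952 219.71428571] 84 [494.9 -94.4 148. ]
[304.15748031 234.25984252] 127 [494.3 -96.9 147. ]
front edge [399. 286.  30.] [ 402. -234.   30.]
back edge [772. 291.  30.] [ 774. -233.   30.]
rinse [583. 232.  88.] beam near end R/L [444. -50. 235.] [443. -19. 235.]
beam right flank far [659. -50. 235.] spare [ 514. -494.  150.]
```

>>> {"fn": "apply_moves", "kwargs": {"deltas": [[-1,[-0.7,0,-0.7],0.35],[-1,[-1.7,0,-1.75],0.7],[-1,[-2.75,0,-2.8],1.05],[-1,[-3.8,0,-3.85],1.4],[-1,[-4.8,0,-4.9],1.75]], "squeeze": 20}}

```text
time_s: 1.2
ee_pos: [267.9, -476.1, 231.5]
orientation: [-0.004, -2.22, 2.22]
contact_force: [0.3, 0.7, 0.2]
finger_gap: 12.3
```

>>> {"fn": "apply_moves", "kwargs": {"deltas": [[-1,[-0.8,0,-1.2],0],[-1,[-1.6,0,-2.4],0],[-1,[-2.4,0,-3.6],0],[-1,[-3.2,0,-4.8],0],[-1,[-4.0,0,-6.0],0]]}}

```text
time_s: 1.7
ee_pos: [388.1, -296.2, 231.7]
orientation: [-0.002, -2.221, 2.222]
contact_force: [0.1, -0.1, 0.6]
finger_gap: 0.2
```

>>> {"fn": "apply_moves", "kwargs": {"deltas": [[-1,[-0.8,0,-1.2],0],[-1,[-1.6,0,-2.4],0],[-1,[-2.4,0,-3.6],0],[-1,[-3.0,0.3,-4.7],0],[-1,[-3.0,0.9,-5.7],0]]}}

```text
time_s: 2.2
ee_pos: [480.0, -125.6, 206.3]
orientation: [0.005, 2.216, -2.221]
contact_force: [-0.4, 0.2, 0.2]
finger_gap: 0.1
```

>>> {"fn": "apply_moves", "kwargs": {"deltas": [[-1,[0,0.1,-0.7],0],[-1,[0,0.1,-1.2],0],[-1,[0,0.1,-1.5],0],[-1,[0,0.1,-1.8],0],[-1,[0,0.1,-2.1],0]]}}

```text
time_s: 2.7
ee_pos: [477.9, -63.8, 202.1]
orientation: [-0.003, -2.221, 2.222]
contact_force: [1.0, -0.8, 0.3]
finger_gap: -0.0
```

Run:
```python
from h import *
s=get_state(); print(s["ee_pos"],s["contact_force"])
f=grab_frame("side"); cv2.imwrite("pics/s1.png",cv2.resize(f[140:300,220:440],None,fx=3.6,fy=3.6))
lm("side","beam_push",1);lm("side","beam",1)
```

```text
[477.85977028 -63.8276908  202.07821603] [ 0.97412146 -0.81276981  0.26395862]
side beam_push 0.85 [476.7 -49.6 221.2]
side beam 0.67 [587.5 -35.5 217.1]
```

View pics/s1.png

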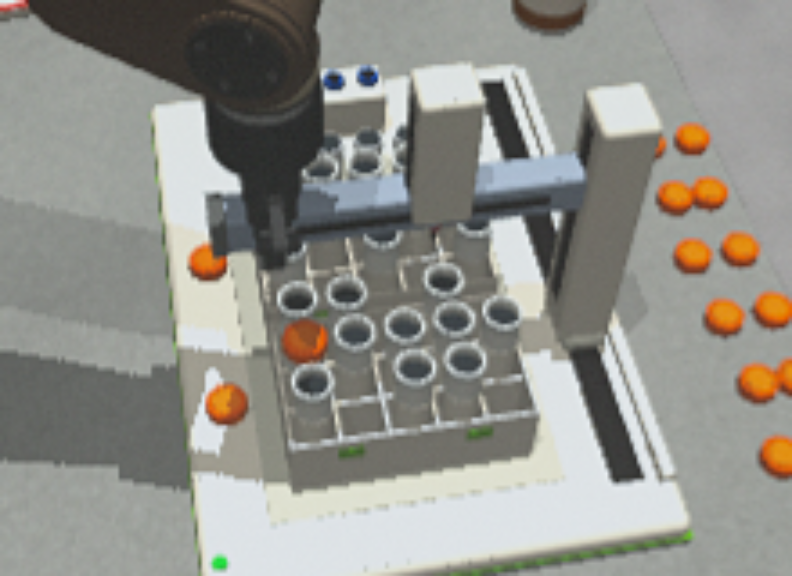

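The shut fingers (270,220 in the crop) stand against the beam's right flank, clear of the tubes and the cap at (305,340). I start pushing.

>>> {"fn": "apply_moves", "kwargs": {"deltas": [[-1,[0,0,-0.25],0],[-1,[0,0,-0.6],0],[-1,[0,0,-1.05],0],[-1,[0,0,-1.5],0],[-1,[0,0,-2.0],0]]}}

```text
time_s: 3.35
ee_pos: [478.0, -2.7, 201.6]
orientation: [0.003, 2.22, -2.221]
contact_force: [1.9, -3.4, 0.4]
finger_gap: 0.4
```

>>> {"fn": "apply_moves", "kwargs": {"deltas": [[-1,[0,0,-0.5],0],[-1,[0,0,-1.0],0],[-1,[0,0,-1.5],0],[-1,[0,0,-2.0],0],[-1,[0,0,-2.5],0]]}}

```text
time_s: 3.85
ee_pos: [477.9, 72.7, 201.6]
orientation: [0.002, 2.22, -2.221]
contact_force: [3.3, -3.0, 0.5]
finger_gap: -0.1
```

Run:
```python
from h import *
s=get_state(); print(s["ee_pos"],s["contact_force"])
f=grab_frame("top"); cv2.imwrite("pics/t2.png",cv2.resize(f[110:270,220:420],None,fx=3,fy=3))
lm("top","beam",1);lm("top","probe",1);grab_frame("side");lm("side","beam",1);lm("side","cap_top",2)
```

```text
[477.85701868  72.6728291  201.61775672] [ 3.25416239 -2.97631201  0.49372675]
top beam 0.7 [589.8  99.2 215.7]
top probe 0.84 [588.6 106.7 219.2]
side beam 0.75 [588.5 106.9 216.7]
side cap_top 0.55 [496.1 -95.2 148.6]
```

View pics/t2.png

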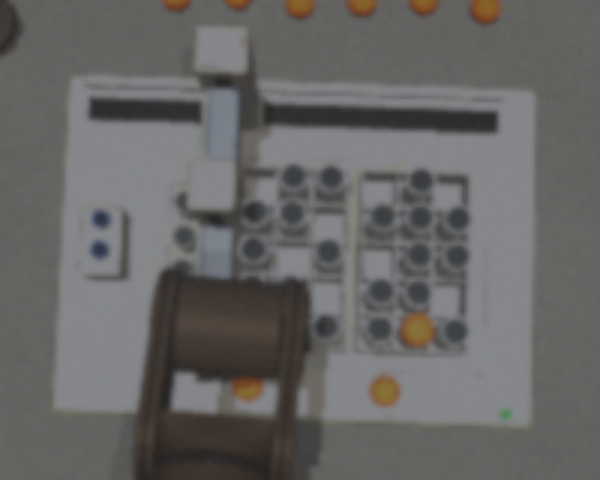

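The beam is moving with the fingers and is now at y≈104. The rinse station is at y≈232, so I keep pushing and slow down towards the end.

>>> {"fn": "apply_moves", "kwargs": {"deltas": [[-1,[0,0,-0.5],0],[-1,[0,0,-1.0],0],[-1,[0,0,-1.5],0],[-1,[0,0,-2.0],0],[-1,[0,0,-2.4],0]]}}

```text
time_s: 4.65
ee_pos: [477.7, 142.9, 201.1]
orientation: [-0.001, -2.219, 2.222]
contact_force: [1.8, -2.5, -1.3]
finger_gap: 0.1
```

>>> {"fn": "apply_moves", "kwargs": {"deltas": [[-1,[0,0,-0.3],0],[-1,[0,0,-0.6],0],[-1,[0,0,-0.9],0],[-1,[0,0,-1.15],0],[-1,[0,0,-1.4],0]]}}

```text
time_s: 5.15
ee_pos: [477.6, 185.8, 201.3]
orientation: [-0.001, -2.221, 2.221]
contact_force: [1.2, -3.4, -0.8]
finger_gap: -0.3
```

>>> {"fn": "apply_moves", "kwargs": {"deltas": [[-1,[0,0,-0.1],0],[-1,[0,0,-0.2],0],[-1,[0,0,-0.3],0],[-1,[0,0,-0.4],0],[-1,[0,0,-0.5],0]]}}

```text
time_s: 5.65
ee_pos: [477.5, 200.4, 201.3]
orientation: [-0.001, -2.221, 2.221]
contact_force: [0.4, -3.0, 0.3]
finger_gap: 0.1
```

Not at the stop yet, so I continue in 2 mm rows.

>>> {"fn": "apply_moves", "kwargs": {"deltas": [[-1,[0,0,-0.07],0],[-1,[0,0,-0.14],0],[-1,[0,0,-0.21],0],[-1,[0,0,-0.28],0],[-1,[0,0,-0.35],0]]}}

```text
time_s: 6.15
ee_pos: [477.6, 209.9, 201.4]
orientation: [0.001, -2.218, 2.225]
contact_force: [-1.0, -10.7, 1.7]
finger_gap: -0.2
```

Run:
```python
from h import *
s=get_state(); print(s["ee_pos"],s["contact_force"])
f=grab_frame("top"); cv2.imwrite("pics/t3.png",cv2.resize(f[110:270,220:420],None,fx=3,fy=3))
lm("top","beam",1);lm("top","probe",1);grab_frame("side");lm("side","beam",1);lm("side","probe",1)
```

```text
[477.56681179 209.88509477 201.36609857] [ -0.97468739 -10.73960921   1.74790553]
top beam 0.58 [590.  238.4 217.2]
top probe 0.91 [588.3 242.4 216.7]
side beam 0.96 [589.4 238.5 220.2]
side probe 0.68 [587.9 240.7 216.8]
```

View pics/t3.png

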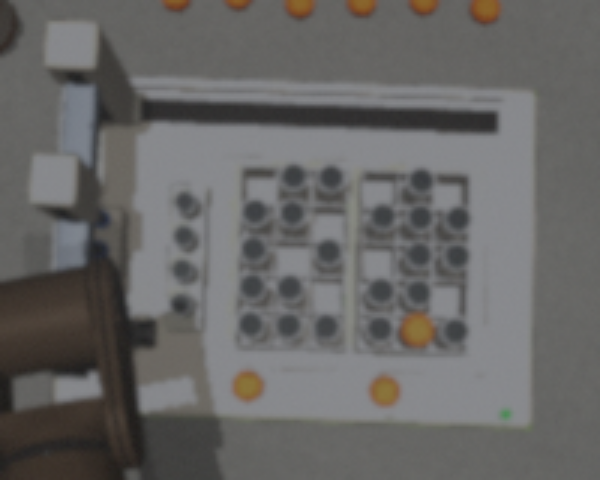

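The force has risen to 10.7 N with the beam at y≈239, which suggests the end stop. A small further push should confirm it, then I hold.

>>> {"fn": "apply_moves", "kwargs": {"deltas": [[-1,[0,0,-0.04],0],[-1,[0,0,-0.07],0],[-1,[0,0,-0.07],0],[-1,[0,0,-0.07],0]]}}

```text
time_s: 6.85
ee_pos: [477.6, 209.8, 201.4]
orientation: [0.002, -2.212, 2.23]
contact_force: [-1.4, -12.1, 2.8]
finger_gap: -0.1
```

The fingers have stopped moving while the force holds at about 12 N, so the beam is at its stop. I back off and go to the tube.

>>> {"fn": "apply_moves", "kwargs": {"deltas": [[-1,[0,0,0.2],0],[-1,[0,0,0.8],0],[-1,[0,0,1.9],0],[-1,[-0.2,0,3.2],0],[-1,[-0.4,0,4.5],0]]}}

```text
time_s: 7.35
ee_pos: [489.6, 77.6, 201.5]
orientation: [0.0, 2.223, -2.218]
contact_force: [1.1, 0.4, 0.2]
finger_gap: -0.4
```

>>> {"fn": "apply_moves", "kwargs": {"deltas": [[-1,[-0.1,0,1.3],0],[-1,[-0.2,0,2.6],0],[-1,[-0.2,0,3.8],0],[-1,[-0.2,0,4.6],0],[-1,[-0.2,0,5.0],0]]}}

```text
time_s: 7.85
ee_pos: [495.7, -73.4, 201.5]
orientation: [-0.004, -2.222, 2.219]
contact_force: [-0.2, 0.8, -0.6]
finger_gap: 0.0
```

Run:
```python
from orange import *
s=get_state(); print(s["ee_pos"],s["contact_force"])
f=grab_frame("top"); cv2.imwrite("pics/t4.png",cv2.resize(f[110:270,220:420],None,fx=3,fy=3))
lm("top","beam",1);lm("top","probe",1)
f=grab_frame("side");lm("side","beam",1);lm("side","cap_top",2)
b,n=cap("side",(304,234),f); print(b,n,ray("side",b,147).round(1))
```

```text
[495.67909837 -73.42745745 201.47309045] [-0.17715715  0.77057634 -0.63942427]
top probe 0.75 [589.6 241.7 217.6]
side beam 0.6 [588.1 239.  220.2]
side cap_top 0.65 [495.3 -96.1 148.1]
[304.13114754 234.43442623] 122 [494.2 -97.4 147. ]
```

View pics/t4.png

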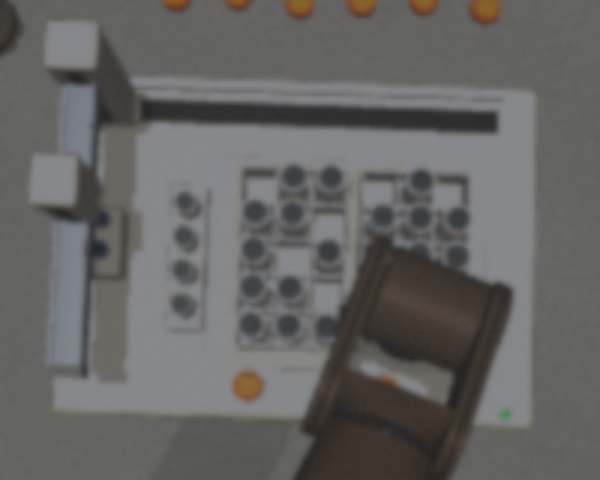

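The beam stays at the left stop (crop x≈70) and the cap is unmoved at about (495,-96). I centre over it, descend to about 22 mm above, and hold.

>>> {"fn": "apply_moves", "kwargs": {"deltas": [[-1,[0,0,0.4],0],[-1,[0,0.2,0.75],0],[-1,[0,0.5,0.75],0],[-1,[0,0.8,0.75],0],[-1,[0,0.95,0.75],0]]}}

```text
time_s: 8.65
ee_pos: [494.5, -94.3, 170.9]
orientation: [0.002, -2.221, 2.218]
contact_force: [-0.4, 0.3, 0.3]
finger_gap: 0.0
```

>>> {"fn": "apply_moves", "kwargs": {"deltas": [[-1,[0,0,0],0],[-1,[0,0,0],0],[-1,[0,0,0],0],[-1,[0,0,0],0],[-1,[0,0,0],0]]}}

```text
time_s: 9.15
ee_pos: [495.6, -94.6, 173.2]
orientation: [0.001, 2.221, -2.222]
contact_force: [-0.7, 0.5, -0.3]
finger_gap: 0.1
```

Run:
```python
from orange import *
s=get_state(); print(s["time_s"],s["ee_pos"],s["contact_force"])
f=grab_frame("side"); cv2.imwrite("pics/s5.png",cv2.resize(f[140:300,220:440],None,fx=3.6,fy=3.6))
lm("side","beam",1);lm("side","cap_top",2)
b,n=cap("side",(304,234),f); print(b,n)
```

```text
9.15 [495.64868039 -94.64283235 173.2199003 ] [-0.65374449  0.54050173 -0.32488089]
side beam 0.74 [586.6 237.8 219.3]
side cap_top 0.65 [494.3 -96.5 149.3]
[304.14655172 234.6637931 ] 116
```

View pics/s5.png

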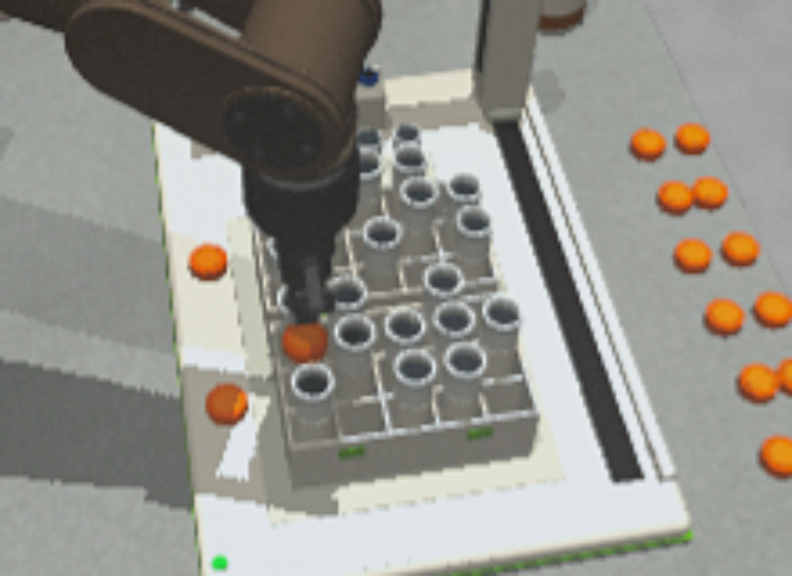

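The fingertips (310,315) stand just above the orange cap (305,342), and nothing has been disturbed. I hold for more than two seconds and hand in.

>>> {"fn": "apply_moves", "kwargs": {"deltas": [[-1,[0,0,0],0],[-1,[0,0,0],0],[-1,[0,0,0],0],[-1,[0,0,0],0],[-1,[0,0,0],0]]}}

```text
time_s: 9.8
ee_pos: [495.4, -94.6, 172.8]
orientation: [-0.001, -2.221, 2.221]
contact_force: [0.3, -0.3, -0.3]
finger_gap: -0.1
```

>>> {"fn": "apply_moves", "kwargs": {"deltas": [[-1,[0,0,0],0],[-1,[0,0,0],0],[-1,[0,0,0],0],[-1,[0,0,0],0],[-1,[0,0,0],0]]}}

```text
time_s: 10.3
ee_pos: [495.5, -94.6, 172.9]
orientation: [-0.001, -2.221, 2.221]
contact_force: [0.7, 0.4, 0.1]
finger_gap: 0.4
```

>>> {"fn": "apply_moves", "kwargs": {"deltas": [[-1,[0,0,0],0],[-1,[0,0,0],0],[-1,[0,0,0],0],[-1,[0,0,0],0],[-1,[0,0,0],0]]}}

```text
time_s: 10.8
ee_pos: [495.4, -94.6, 172.8]
orientation: [-0.001, -2.221, 2.221]
contact_force: [0.3, -0.4, -0.2]
finger_gap: 0.2
```

Run:
```python
from plant import *
s=get_state(); print(s["time_s"],s["ee_pos"],s["contact_force"]); print(hand_in())
```

```text
10.8 [495.43499191 -94.62096368 172.82540378] [ 0.30134851 -0.39944061 -0.24331673]
the job is handed in; nothing more can be done
None
```

I pushed the sampler's arm home to its left stop with shut fingers on the beam's right flank. The arm now points at the capped tube, and the job is handed in at 10.8 s; no verdict was reported.

- **Arm home:** at the stop, the fingers stopped moving and the force rose to about 12 N. After I backed off, the cameras still put the beam at y ≈ 238–239 mm, so it stayed there. I had expected home at about 232 mm from the rinse station's position. The stop I felt was a few millimetres past that, and I relied on it. The joint value itself can't be read.
- **Pointing:** the fingertips have been at (495, -95, 173) mm for more than 2 s. The measured cap centre is about (495, -96, 150) mm, so they are within about 2 mm sideways and 23 mm above it.
- **Nothing disturbed:** the contact force was at noise level (under 1 N) while pointing. The cap sits at the same pixel in the side picture as at the start, and the rack tubes look unmoved. I did not check the bystanders outside the last side crop again, but the path stayed clear of them.

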